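# Lock the loaf stop into the slicing board's T-slot

### The arm

A 6-joint arm with a two-finger parallel gripper is mounted at the origin on a cart in front of the work surface, level with it; the furniture and walls round the work are solid. World frame = base frame: x ahead of the robot, y to its left, z up, the work surface at z = 0. Lengths are in m, angles in rad, forces in N, time in s.
With the tool pointing down it reaches from about 0.35 to 0.725 m from the base axis. Payload 6 kg.
Tool frame: the origin (TCP) lies between the finger pads; the fingertips stand 19 mm ahead of it and the grasp point (between the pads) is the TCP; z points along the fingers, y is the line along which they close (so a half turn about z gives the same grasp; the last joint's range is limited). The gripper opens to 85 mm and grips with 20 to 120 N. Pads are 22 mm wide; open, the fingers measure 114 mm over their backs; the gripper's body (76 mm by 85 mm) begins 54 mm behind the grasp point. The pads swing forward as they close: fully open they stand 13 mm farther back than shut.
Start: joints at [-0.825, 0.04, 0.085, 0, -1.615, -0.334], TCP at [0.24, -0.55, 0.25] pointing down, gripper open.
Joint ranges: [-2.56, 2.56], [-1.29, 2.01], [-1.08, 1.49], [-3.29, 1.98], [-2.81, -0.18], [-2.99, 2.99]. Speed limits (rad/s): [2.57, 2.57, 3.01, 3.14, 3.14, 3.14].

### API

Orientations are given as a unit quaternion [w, x, y, z].
In Python, from plant import manip, get_image, camera_params gives the robot as it stands. The module is installed in compiled form; this text tells all that it offers. Calls block until the motion is done:
- manip.goto(position, orientation): joint-space move of the TCP to a pose.
- manip.move_l(position, rate=0.15, rot=None): straight line of the TCP; rot=None keeps the orientation; rate is the mean speed in m/s.
- manip.move_j(angles): joint-space move.
- manip.let_go() and manip.grasp(force=None): open the fingers fully, or close them until they stop; force is the grip in N (None keeps the last).
- manip.dwell(seconds).
- manip.ik(position, orientation): joint angles nearest the present ones, or None.
- get_image(name): name is "side" or "top"; returns (picture, depth): 400x640x3 uint8, blue, green, red; 400x640 float32, m along the optical axis (not along the pixel's ray), 0 where there is no reading.
- camera_params(name): a dict with "fov_y" (degrees; the focal length in pixels is half the picture's height over the tangent of half this angle, whatever the lens; pixels are square), "cx", "cy" (the principal point, pixels), "R" (3x3) and "t" (3): a world point X has camera coordinates R X + t. Camera axes: x right, y down, z forward; pixel columns grow to the right and rows downward; lengths in m; the calibration is good to about 2 mm. A picture is of the moment at which its call begins. camera_params takes no time and is no camera call.
A pose or a line that the arm cannot do raises manip.PlanningError and nothing moves.
- manip.job_done(): hands the job in; it is judged then, once.
Readings, each from a call of its own:
- manip.get_t(): time.
- manip.get_joints(): joint angles.
- manip.get_qd(): joint speeds.
- manip.get_tau(): joint torques, N m.
- manip.get_ee_pos(): TCP position.
- manip.get_eef_rot(): TCP orientation.
- manip.get_wrist_force(): force on the tool from outside, world axes, zero at the start.
- manip.get_torque(): the same for the moment, N m.
- manip.get_grip_width(): finger opening in m.
- manip.get_grip_force(): force on a finger pad.
Only numpy, scipy, OpenCV 4.12 (cv2) and the standard library are available. Lean on these libraries where they do the work, as an engineer would, in place of code of your own. Each camera call takes 0.05 s, during which the arm holds its last target. There are 200 camera calls.

### The job

Take the upright wooden loaf stop out of its parking block and drop its T-shaped foot into the wide window of the steel T-slot in the slicing board. Slide it along the slot, away from the window, until its foot comes up against the hidden lock block that you can only feel, then turn it a quarter turn clockwise (seen from above) so that it locks with its plate square across the slot, and let go. Work gently, never pressing it against the board with more than 25 N, and leave the board's neighbours (mug, salt shaker, tin) where they stand.

Things in the scene. Friction and masses are not known exactly. Their poses are not given: they have to be found in the camera images.
- bread_board: Fixed slicing board of pale wood, 240 (x) x 130 (y) x 24 mm high. Origin: centre of its underside, z up. A low fence 10 mm high stands on it at y = 54 to 62. A flush steel strip (6 mm thick, 60 mm wide, top at z = 24) carries the T-slot along x at y = 0; under the strip runs a channel 17 mm wide, floor at z = 4, that keeps the foot lengthwise.
- slot_window (a point): Centre of the slot's entry window, at the strip's top face (board x = -75 mm, y = 0, z = 24). The window is an opening 40 mm long (along board x) and 17 mm wide. From its +x end (board x = -55) the slot goes on 11 mm wide to the slot end. Axes as the board's.
- slot_end (a point): Closed end of the 11 mm slot (board x = 52 mm, y = 0, z = 24; axes as the board's). A rigid lock block, unseen in the channel, set anew each time, stops the foot's shoulders when the loaf stop's axis is 6 to 46 mm short of this point. Only from that contact to 2 mm short of it can the foot turn, clockwise only, to a stop just past a quarter turn; it is then held under the lips with about 2 mm of play.
- loaf_stop: Loose upright loaf stop, 98 to 196 g. Origin: underside of its foot, on its axis; half a turn about z changes nothing. Steel foot 32 (x) x 14 (y) x 7 mm, its lowest 1.5 mm narrowed to 29 x 11; neck 8 mm diameter; collar 30 mm diameter, z = 15.5 to 20; wooden plate 60 (x) x 14 (y) mm, z = 20 to 75, gripped across its 14 mm. Seated, the collar rests on the strip, origin at board z = 8.5, foot 2.5 mm below the lips.
- parking_block: Fixed block of pale wood, 80 (x) x 60 (y) x 24 mm high; origin at the centre of its underside. In its top a pocket 37 (x) x 19 (y) x 20 mm deep, in which the loaf stop's foot stands, collar resting on the block's top, its plate along the block's x. Lift the loaf stop at least 20 mm to clear it.
- mug: White mug, 78 x 116 x 101 mm, a bystander; origin under its centre.
- salt: Salt shaker, 44 mm diameter, 90 mm high, a bystander; origin under its centre.
- beans: Squat food tin, 76 mm diameter, 58 mm high, a bystander; origin under its centre.
Not all that is in view belongs to the job. Leave any turquoise look-alike of the loaf_stop alone.

How it is judged:
On the way, in this order (a step that is already met when the one before it is completed fails the run):
1. the foot is down in the window, lengthwise, collar on the strip (z of loaf_stop in the frame of bread_board between 0.0045 and 0.0115 m and y of loaf_stop in the frame of bread_board between -0.004 and 0.004 m and x of loaf_stop in the frame of bread_board below -0.045 m and angle between the x axis of loaf_stop and the x axis of bread_board, either way round below 0.2 rad), for 0.1 s.
2. the loaf stop has been slid along the slot, foot under the lips and lengthwise, to where it meets the lock block (board x over 3 mm) (z of loaf_stop in the frame of bread_board between 0.0045 and 0.0115 m and y of loaf_stop in the frame of bread_board between -0.004 and 0.004 m and x of loaf_stop in the frame of bread_board above 0.003 m and angle between the x axis of loaf_stop and the x axis of bread_board, either way round below 0.25 rad), for 0.1 s.
At the end, for the whole second after the job is handed in: The loaf stop stands upright (within 0.1 rad) at rest in the lock, its plate across the slot within 0.25 rad of square, its collar down on the strip (origin at board z = 4.5 to 11.5 mm), its axis within 4 mm of the slot's centre line and at board x = 1 to 50 mm, let go (z of loaf_stop in the frame of bread_board between 0.0045 and 0.0115 m and y of loaf_stop in the frame of bread_board between -0.004 and 0.004 m and x of loaf_stop in the frame of bread_board between 0.001 and 0.05 m and angle between the x axis of loaf_stop and the y axis of bread_board, either way round below 0.25 rad and angle between loaf_stop's own z axis and vertical below 0.1 rad and linear speed of loaf_stop below 0.02 m/s); the robot touches nothing.
It fails at once if the loaf stop is forced: over 25 N between it and the board (contact force between loaf_stop and bread_board above 25 N).
It fails at once if the mug is moved by more than 30 mm (distance of mug from where it was at the start of the episode above 0.03 m).
It fails at once if the salt shaker is moved by more than 30 mm (distance of salt from where it was at the start of the episode above 0.03 m).
It fails at once if the tin of beans is moved by more than 30 mm (distance of beans from where it was at the start of the episode above 0.03 m).
It also fails if it takes over 61 s, if anything falls off the work surface, if the arm or the gripper's body presses on something with over 40 N, if the wrist force passes 120 N, or if a joint passes its speed limit or range.

## Working session

There is one attempt and no reset: what is moved stays moved. The work goes in short steps, each a Python script; the robot and the scene stay as the last script left them, time stands still between calls to the robot, and variables do not carry over. Pictures are saved under pics/ and viewed, at most 10 in all, crops included, and the job is handed in when it is done.

```bash
mkdir -p pics; python3 - <<'E'
from plant import manip,get_image,camera_params
import cv2,numpy as np
for n in("top","side"):
    im,d=get_image(n);cv2.imwrite(f"pics/{n}0.png",im);np.save(f"{n}0.npy",d)
    p=camera_params(n);print(n,p,(d==0).mean())
print(manip.get_t(),manip.get_eef_rot(),manip.get_ee_pos())
E
```

```text
top {'fov_y': 56.37486417565179, 'cx': 321.8228149031044, 'cy': 212.69604568907718, 'R': array([[-0.0024889 , -0.99996625, -0.00782916],
       [-0.99510547,  0.00325008, -0.09876512],
       [ 0.09878724,  0.00754502, -0.99507997]]), 't': array([0.05792952, 0.5499915 , 0.99143542])} 0.003953125
side {'fov_y': 54.413037999927845, 'cx': 324.31489268475195, 'cy': 196.72118584459238, 'R': array([[-0.96621035, -0.25696648, -0.02014437],
       [-0.13719308,  0.57886686, -0.80379799],
       [ 0.21821005, -0.77387427, -0.59456118]]), 't': array([0.5459609 , 0.09926414, 1.10693903])} 0.00416796875
0.1 [-2.25236847e-04 -2.04462440e-01  9.78874090e-01  7.58332058e-04] [ 0.24012447 -0.54957279  0.24937304]
```

View pics/top0.png

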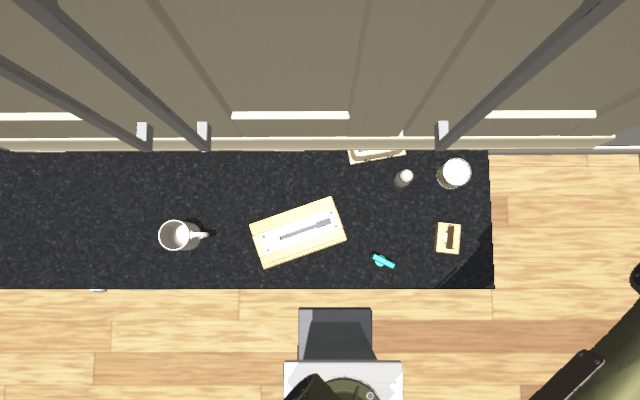

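View pics/side0.png

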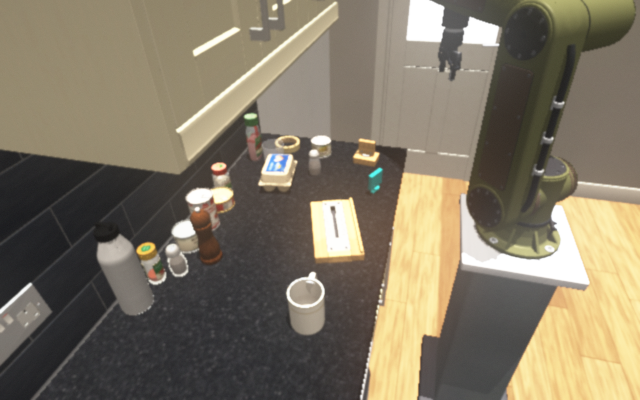

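The top view shows the board at about (297,233), with the slot's wide window at its right end, about (319,223). The parking block with the brown loaf stop is at (449,238), the turquoise decoy at (383,261), the mug at (180,235), the salt at (404,178) and the tin at (454,173). Next I'll zoom in.

```bash
cat > h.py <<'E'
from plant import manip,get_image,camera_params
import cv2,numpy as np
def ray(n,uv,z):
    """pixels -> world points on plane z"""
    p=camera_params(n);f=200/np.tan(np.radians(p["fov_y"]/2))
    uv=np.atleast_2d(uv).astype(float)
    d=np.c_[(uv[:,0]-p["cx"])/f,(uv[:,1]-p["cy"])/f,np.ones(len(uv))]@p["R"]
    o=-p["R"].T@p["t"]
    return o+d*((z-o[2])/d[:,2])[:,None]
def proj(n,X):
    p=camera_params(n);f=200/np.tan(np.radians(p["fov_y"]/2))
    c=np.atleast_2d(X)@p["R"].T+p["t"];return c[:,:2]/c[:,2:]*f+[p["cx"],p["cy"]]
E
python3 - <<'E'
import cv2,numpy as np
t=cv2.imread("pics/top0.png");s=cv2.imread("pics/side0.png")
k=cv2.INTER_CUBIC
a=cv2.resize(t[190:275,240:350],None,fx=3.6,fy=3.6,interpolation=k)
b=cv2.resize(t[190:275,380:490],None,fx=3.6,fy=3.6,interpolation=k)
c=cv2.resize(s[185:270,290:400],None,fx=3.6,fy=3.6,interpolation=k)
d=cv2.resize(s[120:205,310:420],None,fx=3.6,fy=3.6,interpolation=k)
o=np.vstack([np.hstack([a,b]),np.hstack([c,d])]);print(o.shape);cv2.imwrite("pics/z0.png",o[:600])
D=np.load("top0.npy")
from h import *
def world(u,v):
    p=camera_params("top");f=200/np.tan(np.radians(p["fov_y"]/2));z=D[v,u]
    return (np.array([(u-p["cx"])/f*z,(v-p["cy"])/f*z,z])-p["t"])@p["R"]
for q in[(297,250),(449,225),(449,236),(454,173),(404,178),(383,262),(375,155),(300,130),(290,143),(300,100),(443,130)]:print(q,world(*q).round(3))
E
```

```text
(612, 792, 3)
(297, 250) [0.449 0.124 0.023]
(449, 225) [ 0.516 -0.29   0.023]
(449, 236) [ 0.485 -0.278  0.057]
(454, 173) [ 0.653 -0.298  0.055]
(404, 178) [ 0.634 -0.157  0.087]
(383, 262) [ 0.418 -0.1    0.077]
(375, 155) [ 0.702 -0.087  0.06 ]
(300, 130) [0.611 0.082 0.55 ]
(290, 143) [0.608 0.1   0.5  ]
(300, 100) [0.62  0.076 0.63 ]
(443, 130) [ 0.598 -0.1    0.586]
```

View pics/z0.png

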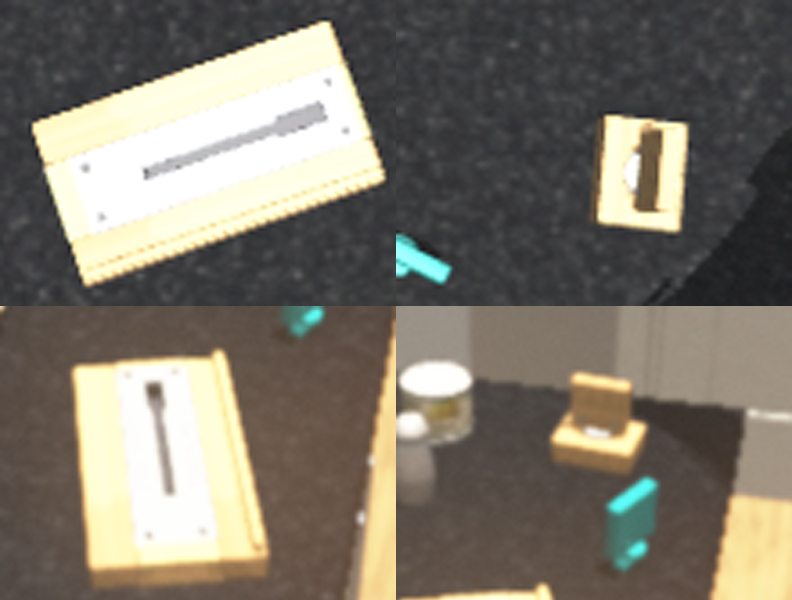

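The zoom shows the fence on the robot's side and the window end toward world -y, so board +x points roughly along world +y. The loaf stop's plate lies roughly along world x. Next I'll measure both in the two views.

```bash
python3 - <<'E'
from h import *
def contour(n,box,fn,z,k=6):
    im=cv2.imread(f"pics/{n}0.png");x0,y0,x1,y1=box
    c=cv2.resize(im[y0:y1,x0:x1],None,fx=k,fy=k,interpolation=cv2.INTER_CUBIC)
    m=fn(c).astype(np.uint8)
    cs,_=cv2.findContours(m,cv2.RETR_EXTERNAL,cv2.CHAIN_APPROX_NONE)
    c=max(cs,key=cv2.contourArea)[:,0,:]
    return ray(n,(c+.5)/k-.5+[x0,y0],z)[:,:2]*1000
def rect(P):
    (c,s,a)=cv2.minAreaRect(P.astype(np.float32)); return np.round(c,1),np.round(s,1),round(a,2)
g=lambda c:cv2.cvtColor(c,cv2.COLOR_BGR2GRAY)
for n,box,th in(("top",(277,215,335,243),195),("side",(326,203,346,240),120)):
    im=cv2.imread(f"pics/{n}0.png");gg=g(im[box[1]:box[3],box[0]:box[2]])
    P=contour(n,box,lambda c:g(c)<th,.024)
    d=np.linalg.svd(P-P.mean(0),full_matrices=False)[2][0]; d*=np.sign(d[1]); e=np.array([-d[1],d[0]])
    # refine axis with the narrow part's sides (40..100 mm from window end)
    for _ in range(3):
        s=P@d;s0=s.min();u=P@e
        m=(s>s0+50)&(s<s.max()-12)
        mid=np.median(u[m]);A=[np.polyfit(s[m&k],u[m&k],1) for k in(u>mid,u<mid)]
        sl=(A[0][0]+A[1][0])/2;d=d+sl*e;d/=np.linalg.norm(d);e=np.array([-d[1],d[0]])
    s=P@d;u=P@e;m=(s>s.min()+50)&(s<s.max()-12);mid=(u[m&(u>u[m].mean())].mean()+u[m&(u<u[m].mean())].mean())/2
    w=np.ptp(u[m]);wm=(s<s.min()+32)&(s>s.min()+8)
    print(n,"pct",np.percentile(gg,[5,30,60,90]),"ang",np.degrees(np.arctan2(d[1],d[0])),"len",np.ptp(s),"(147) w",w,"winw",u[wm].min()-mid,u[wm].max()-mid)
    print("  window ctr from start:",d*(s.min()+20)+e*mid," from end:",d*(s.max()-127)+e*mid, "slot end",d*s.max()+e*mid)
# board outline
for n,box in(("top",(245,193,350,272)),):
    print("board",rect(contour(n,box,lambda c:c[...,2]>130,.024)))
# block top, plate
hsv=lambda c:cv2.cvtColor(c,cv2.COLOR_BGR2HSV)
im=cv2.imread("pics/top0.png")
print("block",rect(contour("top",(430,215,470,260),lambda c:c[...,2]>120,.024)))
print("plate top",rect(contour("top",(442,222,457,253),lambda c:c[...,2]<140,.0835)))
for r in im[222:254:3,434:464]: print(r[:,2])
E
```

```text
top pct [189. 251. 255. 255.] ang 108.93013904900933 len 145.72438766918202 (147) w 9.558518531856691 winw -8.087792524650524 7.265486946655187
  window ctr from start: [522.3258114   53.47216112]  from end: [522.73963922  52.26554049] slot end [481.53892933 172.39672505]
  return _methods._mean(a, axis=axis, dtype=dtype,
  ret = ret.dtype.type(ret / rcount)
Traceback (most recent call last):
TypeError: expected non-empty vector for x
```

```bash
cat > meas.py <<'E'
from h import *
def contour(n,box,fn,z,k=6,tag="0"):
    im=cv2.imread(f"pics/{n}{tag}.png");x0,y0,x1,y1=box
    c=cv2.resize(im[y0:y1,x0:x1],None,fx=k,fy=k,interpolation=cv2.INTER_CUBIC)
    m=fn(c).astype(np.uint8)
    cs,_=cv2.findContours(m,cv2.RETR_EXTERNAL,cv2.CHAIN_APPROX_NONE)
    c=max(cs,key=cv2.contourArea)[:,0,:]
    return ray(n,(c+.5)/k-.5+[x0,y0],z)[:,:2]*1000
def rect(P):
    (c,s,a)=cv2.minAreaRect(P.astype(np.float32)); return np.round(c,1),np.round(s,1),round(a,2)
g=lambda c:cv2.cvtColor(c,cv2.COLOR_BGR2GRAY)
E
python3 - <<'E'
from meas import *
im=cv2.imread("pics/side0.png")
print(g(im[200:242:4,324:350]))
a=np.radians(108.93);d=np.array([np.cos(a),np.sin(a)]);e=np.array([-d[1],d[0]])
for n,box,ths in(("top",(277,215,335,243),(200,220)),("side",(327,204,343,240),(150,180,200))):
  for th in ths:
    P=contour(n,box,lambda c:g(c)<th,.024);s=P@d;u=P@e;s0=s.min()
    b=[];
    for lo in range(45,135,15):
        m=(s>s0+lo)&(s<s0+lo+15);v=u[m];b.append((v.max()+v.min())/2) if m.any() else b.append(0)
    wm=(s<s0+30)&(s>s0+8)
    print(n,th,"s",s.min().round(1),s.max().round(1),"win u",u[wm].min().round(1),u[wm].max().round(1),"mid u",np.round(b,1))
print("board",rect(contour("top",(245,193,350,272),lambda c:c[...,2]>130,.024)))
print("block",rect(contour("top",(430,215,470,260),lambda c:c[...,2]>120,.024)))
im=cv2.imread("pics/top0.png")
for r in im[221:256:2,434:464]: print(*r[:,2])
E
```

```text
[[185 188 195 207 211 210 211 217 227 230 232 236 242 243 243 243 241 237
  243 244 243 242 241 241 234 229]
 [244 229 242 253 254 254 253 253 253 253 253 253 253 252 250 252 253 253
  251 250 250 250 250 250 249 244]
 [254 254 254 254 254 249 188 107  93  95 124 214 252 254 254 254 254 254
  253 249 249 250 250 250 250 249]
 [253 254 254 254 254 253 242 194 162 157 152 178 239 253 254 254 254 254
  253 250 250 250 250 250 250 250]
 [253 253 253 254 254 254 254 252 231 179 175 226 252 254 254 254 254 254
  254 253 250 250 250 250 250 250]
 [247 252 253 253 254 254 254 254 248 203 161 173 230 252 254 254 253 252
  253 254 253 250 250 250 250 250]
 [250 253 254 253 253 253 254 254 252 234 182 162 184 241 253 254 254 253
  252 254 254 252 249 249 250 250]
 [248 248 253 254 253 253 253 254 254 250 209 162 155 215 251 254 254 254
  253 253 253 253 250 249 249 250]
 [249 250 253 253 253 253 253 254 254 252 240 190 158 172 235 252 254 254
  253 253 253 253 253 250 249 249]
 [249 249 250 253 253 253 254 254 254 254 250 220 171 160 206 249 253 254
  254 254 254 254 254 253 249 248]
 [245 245 
[... 1950 characters left out ...]
 109 138 253 255 255 255 255 255 223 56 58 58 57
93 111 205 254 255 255 255 255 255 255 255 248 163 107 110 103 106 111 199 254 255 255 255 255 253 179 59 56 56 56
97 111 240 255 255 255 255 255 255 255 255 244 142 107 108 106 107 111 228 255 255 255 255 253 250 182 63 53 54 57
99 104 252 255 255 255 255 255 255 255 255 255 255 255 254 254 254 254 254 255 255 255 255 255 245 136 59 56 53 51
84 90 194 238 252 254 254 255 255 255 255 255 255 255 255 255 255 255 255 255 255 255 255 255 233 95 58 58 55 54
55 56 57 61 59 55 56 60 57 77 93 112 120 145 155 177 186 201 214 221 236 251 253 253 217 94 57 57 54 54
71 60 52 55 56 58 55 53 52 51 53 54 56 55 56 62 62 60 60 58 58 54 50 54 59 60 57 53 50 50
```

```bash
python3 - <<'E'
from meas import *
D=np.load("top0.npy");p=camera_params("top");f=200/np.tan(np.radians(p["fov_y"]/2))
v,u=np.mgrid[218:258,430:470];z=D[218:258,430:470]
W=(np.stack([(u-p["cx"])/f*z,(v-p["cy"])/f*z,z],-1)-p["t"])@p["R"]*1000
np.set_printoptions(linewidth=250)
print(W[4:36:2,2:36,2].round(0).astype(int))
t=(W[...,2]>78)&(W[...,2]<90);P=np.c_[u[t],v[t]]
print("plate top from depth",rect(ray("top",P,.0835)[:,:2]*1000))
for th in(150,180,210):print("block",th,rect(contour("top",(430,215,470,260),lambda c:c[...,2]>th,.024)))
# same from side view
S=np.load("side0.npy");p=camera_params("side");f=200/np.tan(np.radians(p["fov_y"]/2))
v,u=np.mgrid[130:180,345:385];z=S[130:180,345:385]
W=(np.stack([(u-p["cx"])/f*z,(v-p["cy"])/f*z,z],-1)-p["t"])@p["R"]*1000
t=(W[...,2]>33)&(W[...,2]<95)&(abs(W[...,1]+285)<60)
Q=W[t];print("side plate pts",len(Q),Q.min(0).round(),Q.max(0).round(),rect(Q[:,:2]))
E
```

```text
[[  -1    0    4    1    1   17   25   26   26   28   22    1   -3   -2    1    1    0    1    4    1    2    3    1    0    0    1    1    0    0    2    1    1    3   -4]
 [   1    0    1    2   10   20   23   26   24   23   23   27   26   24   25   20   25   27   22   28   24   22   24   28   27   25   24   24   -2   -2   -4    3   -1    0]
 [   0   -2    3    1   14   20   23   23   25   23   26   24   25   24   23   25   23   46   53   66   73   81   82   85 1041   82   82   24    1    0    0    2    3   -1]
 [  -2    1    2    0   12   18   26   25   23   25   24   22   25   27   21   34   43   47   55   63   72   81   82   82   84   83   84   21   -1   -2    3    1    0    3]
 [  -1    0    1    3   13   19   26   25   24   25   23   27   23   24   27   34   47   49   61   66   75   85   82   82   83   83   84   25    3    5    3   -6   -1    3]
 [   1   -2    2    8   18   23   27   26   24   26   22   23   23   16   18   37   45   53   63   67   74   86   84   85   86   84   83   26    3    4    1    2   -2   -2]
 [   1   -1    1    6   15   25   26   25   22   24   24   23 
[... 1348 characters left out ...]
   26   25   24   25   27   24   25   20   23   26   23   24   23   24   27   26 1041   21   26   28   23    0   -2   -1   -1    3    0    4    2]
 [   2   -1    0   -1    2    1    0    1   -1    3    0   -1    9   19   23   22   24   28   21   25   26   25   24   24   26   23    0    1    1   -2    3    0    0    0]]
plate top from depth (array([ 482.1, -283.5]), array([15.4, 59.4]), 83.43)
block 150 (array([ 481.4, -286. ]), array([64.3, 83.3]), 83.32)
block 180 (array([ 481.5, -286. ]), array([63.1, 82.2]), 83.38)
block 210 (array([ 481.6, -286. ]), array([62.1, 81. ]), 83.31)
side plate pts 231 [ 454. -297.   33.] [ 514. -274.   88.] (array([ 483.8, -285.4]), array([21.2, 60.6]), 87.28)
```

```bash
cat >> h.py <<'E'
from scipy.spatial.transform import Rotation as Ro
def down(phi):
    """tool pointing down, closing line at angle phi (deg) in world"""
    c,s=np.cos(np.radians(phi)),np.sin(np.radians(phi))
    x,y,z,w=Ro.from_matrix([[-s,c,0],[c,s,0],[0,0,-1]]).as_quat();return np.array([w,x,y,z])
BA=109.0;bd=np.array([np.cos(np.radians(BA)),np.sin(np.radians(BA))]);be=np.array([-bd[1],bd[0]])
WIN=np.array([.523,.053])
def bpt(x,y=0):
    """board x,y (m) -> world xy"""
    return WIN+bd*(x+.075)+be*y
E
python3 - <<'E'
from h import *
print(manip.ik([.24,-.55,.25],manip.get_eef_rot()))
for ph in(83.35,-96.65):
    print("grasp",ph,np.round(manip.ik([.482,-.285,.062],down(ph)),2))
for a in(199,19,109,-71):
    for x in(-.075,.02):
        for z in(.062,.12):
            q=manip.ik([*bpt(x),z],down(a));print(a,x,z,None if q is None else np.round(q,2))
E
```

```text
[-8.25958274e-01  4.17317393e-02  8.60421086e-02 -3.92158344e-04
 -1.61663958e+00 -3.33026565e-01]
grasp 83.35 [-0.18 -0.01 -0.31  0.   -1.27 -1.51]
grasp -96.65 [-0.18 -0.01 -0.31  0.   -1.27  1.63]
199 -0.075 0.062 [ 0.48 -0.1  -0.4   0.   -1.27 -0.15]
199 -0.075 0.12 [ 0.48 -0.14 -0.32  0.   -1.38 -0.15]
199 0.02 0.062 [ 0.68 -0.14 -0.43  0.   -1.28 -0.34]
199 0.02 0.12 [ 0.68 -0.17 -0.36  0.   -1.39 -0.34]
19 -0.075 0.062 [ 0.48 -0.1  -0.4   0.   -1.27  2.99]
19 -0.075 0.12 [ 0.48 -0.14 -0.32  0.   -1.38  2.99]
19 0.02 0.062 [ 0.68 -0.14 -0.43  0.   -1.28  2.8 ]
19 0.02 0.12 [ 0.68 -0.17 -0.36  0.   -1.39  2.8 ]
109 -0.075 0.062 [ 0.48 -0.1  -0.4   0.   -1.27 -1.72]
109 -0.075 0.12 [ 0.48 -0.14 -0.32  0.   -1.38 -1.72]
109 0.02 0.062 [ 0.68 -0.14 -0.43  0.   -1.28 -1.92]
109 0.02 0.12 [ 0.68 -0.17 -0.36  0.   -1.39 -1.92]
-71 -0.075 0.062 [ 0.48 -0.1  -0.4   0.   -1.27  1.42]
-71 -0.075 0.12 [ 0.48 -0.14 -0.32  0.   -1.38  1.42]
-71 0.02 0.062 [ 0.68 -0.14 -0.43  0.   -1.28  1.23]
-71 0.02 0.12 [ 0.68 -0.17 -0.36  0.   -1.39  1.23]
```

```bash
python3 - <<'E'
from h import *
manip.goto([.482,-.285,.15],down(83.35));print(manip.get_t(),manip.get_ee_pos())
manip.move_l([.482,-.285,.062],rate=.12);print(manip.get_t(),manip.get_ee_pos(),manip.get_wrist_force())
manip.grasp(60);print(manip.get_t(),manip.get_grip_width(),manip.get_grip_force(),manip.get_wrist_force(),manip.get_ee_pos())
manip.move_l([.482,-.285,.16],rate=.15);print(manip.get_t(),manip.get_grip_width(),manip.get_wrist_force(),manip.get_torque())
manip.goto([*bpt(-.075),.16],down(199));print(manip.get_t(),manip.get_grip_width(),manip.get_wrist_force(),manip.get_ee_pos(),bpt(-.075))
for n in("top","side"):
    im,d=get_image(n);cv2.imwrite(f"pics/{n}1.png",im);np.save(f"{n}1.npy",d)
k=cv2.INTER_CUBIC
a=cv2.imread("pics/top1.png")[180:270,250:370];b=cv2.imread("pics/side1.png")[130:220,280:400]
cv2.imwrite("pics/z1.png",np.vstack([cv2.resize(q,None,fx=3.3,fy=3.3,interpolation=k) for q in(a,b)]))
E
```

```text
1.4917 [ 0.48186651 -0.28558447  0.15036974]
2.375 [ 0.48247991 -0.28534652  0.06298957] [ 0.50437612 -1.01792347 -0.05068916]
3.025 0.013567674348123226 58.73457491397858 [-0.17377718 -0.78831978  1.79926505] [ 0.48213549 -0.28512084  0.06229835]
3.825 0.013511738469482356 [ 0.69483589  0.07386075 -1.45264253] [ 0.03787836  0.0102975  -0.01412041]
5.1083 0.013347705747537714 [ 0.26296766 -0.46632057 -1.10916365] [0.52290133 0.05240644 0.15954567] [0.523 0.053]
```

View pics/z1.png

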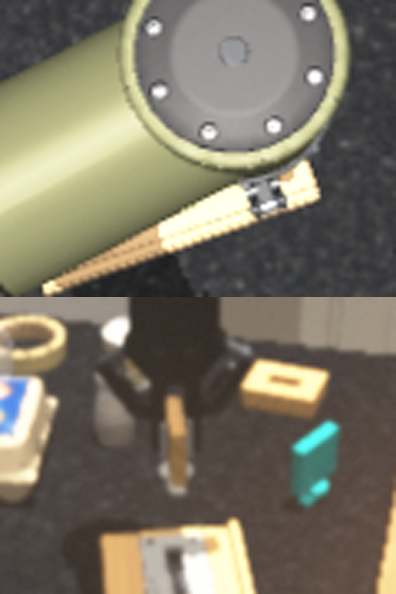

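The loaf stop is held upright with its plate along the slot. I'll go down to just above the window and compare foot and slot in the same view.

```bash
python3 - <<'E'
from h import *
manip.move_l([*bpt(-.075),.084],rate=.12)
p=manip.get_ee_pos();print(manip.get_t(),p,manip.get_wrist_force())
im,d=get_image("side");cv2.imwrite("pics/side2.png",im)
fc=p-[0,0,.0535]
E3=lambda x,y,z:fc+np.r_[bd*x+be*y,z]
K=8;x0,y0=300,170
c=cv2.resize(im[y0:y0+72,x0:x0+64],None,fx=K,fy=K,interpolation=cv2.INTER_CUBIC)
def mark(X,col):
    for q in proj("side",X):cv2.circle(c,tuple(int(v) for v in (q-[x0,y0]+.5)*K),3,col,-1)
mark([E3(-.016,s*.007,.0015) for s in(-1,1)]+[E3(.016,s*.007,.0015) for s in(-1,1)],(0,0,255))
mark([E3(s*.030,t*.007,.075) for s in(-1,1) for t in(-1,1)],(255,0,0))
mark([np.r_[bpt(-.075+s*.02,t*.0085),.024] for s in(-1,1) for t in(-1,1)],(0,200,0))
mark([np.r_[bpt(.052,t*.0055),.024] for t in(-1,1)],(0,200,0))
cv2.imwrite("pics/z2.png",c)
E
```

```text
5.9917 [0.52354464 0.05297367 0.08491938] [1.24964939 0.51922989 0.00232298]
```

View pics/z2.png

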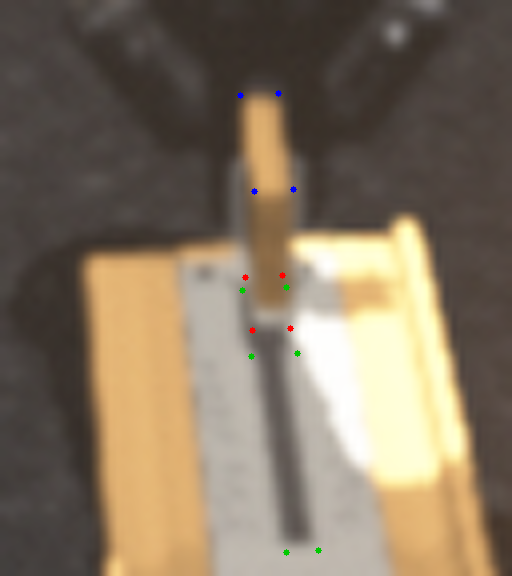

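Relative to my estimate, the side view puts the slot about 0.6 px to the left, roughly 1 mm toward board -y; the plate sits about where predicted. I'll apply a small correction and lower it while watching the force.

```bash
python3 - <<'E'
from h import *
P=bpt(-.076,-.0007)
manip.move_l([*P,.080],rate=.05);f0=manip.get_wrist_force();print(manip.get_t(),f0)
z=.080
while z>.0605:
    z-=.0015;manip.move_l([*P,z],rate=.03)
    f=manip.get_wrist_force()-f0;p=manip.get_ee_pos();q=p[:2]-WIN
    print(round(z,4),p[2].round(4),f.round(1),"bx,by",((q@bd-.075)*1e3).round(1),(q@be*1e3).round(1))
    if f[2]>5: break
print(manip.get_t(),manip.get_grip_width())
E
```

```text
6.2917 [-0.66018655  0.50853978 -1.5015309 ]
0.0785 0.0784 [ 1.2 -0.8  0.3] bx,by -76.0 -0.6
0.077 0.0769 [0.6 0.2 0.5] bx,by -76.0 -0.6
0.0755 0.0753 [ 0.7 -0.7 -0.4] bx,by -76.0 -0.6
0.074 0.0739 [ 0.7 -0.8  0.5] bx,by -76.0 -0.6
0.0725 0.0724 [ 0.5 -1.5  0.4] bx,by -76.0 -0.6
0.071 0.0708 [ 0.6 -1.2  0.3] bx,by -76.0 -0.6
0.0695 0.0694 [-0.2 -1.5  0.6] bx,by -76.0 -0.6
0.068 0.0679 [ 0.6 -0.4  0.2] bx,by -76.0 -0.6
0.0665 0.0664 [ 1.1 -1.2  0.7] bx,by -76.0 -0.6
0.065 0.0648 [ 0.4 -0.8 -0.1] bx,by -76.0 -0.6
0.0635 0.0633 [ 0.6 -0.2  0.2] bx,by -76.0 -0.6
0.062 0.0623 [ 1.6 -1.2  2.1] bx,by -76.0 -1.0
0.0605 0.0622 [-3.8 -0.3  9.7] bx,by -76.1 -1.0
9.5417 0.013403536949064763
```

It seated in the window at TCP z = 0.0622. Now I'll slide it.

```bash
cat > slide.py <<'E'
from h import *
import sys
Z=.0622
def st():
    p=manip.get_ee_pos();q=p[:2]-WIN
    return (q@bd-.075)*1e3,(q@be)*1e3,p[2]*1e3
def bf(f): return np.array([f[:2]@bd,f[:2]@be,f[2]])
E
python3 - <<'E'
from slide import *
f0=np.array([0,0,-1.1]);x=-.076;y=-.0008
manip.move_l([*bpt(x,y),Z],rate=.05);print(bf(manip.get_wrist_force()))
while x<.047:
    x+=.002;manip.move_l([*bpt(x,y),Z],rate=.04)
    f=bf(manip.get_wrist_force())-[0,0,-1.1]
    if abs(f).max()>3 or round(x*1e3)%10==0:print(round(x*1e3),np.round(st(),1),f.round(1))
    if f[0]<-6 : break
    if abs(f[1])>4: y+=np.sign(f[1])*.0003
    if abs(f[2])>12: break
print(manip.get_t(),manip.get_grip_width())
E
```

```text
[0.83692316 0.87529306 1.5837407 ]
-70 [-69.9  -0.8  62.3] [-2.1  0.1  3.7]
-68 [-67.8  -0.9  62.3] [ 0.5 -0.2  3.7]
-66 [-65.9  -0.8  62.3] [-1.5  0.9  4.1]
-64 [-63.9  -0.8  62.3] [-1.7  0.6  4.2]
-62 [-61.9  -0.8  62.3] [-1.2 -0.3  3.6]
-60 [-59.9  -0.9  62.3] [-1.6  0.9  4.3]
-58 [-57.9  -0.8  62.3] [-2.   0.1  5.1]
-56 [-55.9  -0.8  62.3] [-1.3  0.6  4.2]
-54 [-53.9  -0.9  62.3] [-2.6  0.7  5.3]
-52 [-51.9  -0.9  62.3] [-2.4 -0.1  5.3]
-50 [-49.9  -0.8  62.2] [-2.2 -0.2  5. ]
-48 [-47.9  -0.8  62.3] [-1.8  0.4  6.2]
-46 [-45.9  -0.8  62.3] [-1.3  0.6  6. ]
-44 [-43.9  -0.8  62.3] [-2.2  1.1  5.8]
-42 [-41.9  -0.8  62.3] [-2.6  0.8  5.9]
-40 [-39.9  -0.8  62.2] [-3.5  0.3  6.5]
-38 [-37.8  -0.8  62.2] [-1.7 -0.5  6.3]
-36 [-35.8  -0.8  62.3] [-3.   0.4  6.3]
-34 [-33.8  -0.8  62.2] [-2.7 -0.1  7.4]
-32 [-31.8  -0.8  62.2] [-2.9  0.7  6.2]
-30 [-29.7  -0.8  62.3] [-2.8  0.9  6.4]
-28 [-27.7  -0.8  62.2] [-2.9 -0.1  6.2]
-26 [-25.8  -0.8  62.3] [-3.4 -0.4  6.3]
-24 [-23.7  -0.8  62.3] [-2.7  0.1  6. ]
-22 [-21.8  -0.8  62.3] [-3.5 -0.4  6.7]
-20 [-19.8  -0.8  62.2] [-2.2  0.4  5.8]
-18 [-17.8  -0.8  62.2] [-3.3  0.5  6.4]
-16 [-15.8  -0.8  62.2] [-3.1  0.1  6.2]
-14 [-13.8  -0.8  62.3] [-3.5 -0.   5.8]
-12 [-11.8  -0.8  62.2] [-3.5 -0.2  6.2]
-10 [-9.8 -0.8 62.3] [-3.9  0.   7. ]
-8 [-7.8 -0.8 62.3] [-3.   0.8  6.5]
-6 [-5.8 -0.8 62.3] [-2.4  0.7  6. ]
-4 [-3.8 -0.8 62.3] [-3.8 -0.4  6.8]
-2 [-1.8 -0.8 62.2] [-3.2 -0.1  5.8]
0 [ 0.2 -0.8 62.3] [-3.   0.   6.8]
2 [ 2.2 -0.7 62.2] [-3.9  0.2  6.6]
4 [ 4.2 -0.8 62.3] [-4.   0.2  6.7]
6 [ 5.7 -0.7 62.2] [-5.2 -0.1  6.7]
8 [ 6.7 -0.7 62.4] [-8.7 -1.   5.9]
20.2917 0.013674590023737039
```

```bash
python3 - <<'E'
from slide import *
for x in(.009,.010):
    manip.move_l([*bpt(x,-.0008),.0630],rate=.03);manip.dwell(.15)
    print(np.round(st(),1),bf(manip.get_wrist_force()).round(1))
manip.move_l([*bpt(.0065,-.0008),.0630],rate=.03);manip.dwell(.1);print(np.round(st(),1),bf(manip.get_wrist_force()).round(1))
print(manip.get_t(),manip.get_torque())
E
```

```text
[ 7.3 -0.5 62.5] [-12.1  -2.2   1.3]
[ 8.  -0.6 62.7] [-11.8  -2.5   1.4]
[ 6.9 -0.6 62.5] [-2.1 -0.3  0.3]
21.4583 [-0.49364114 -0.5795372  -0.02179439]
```

It's rigid contact at board x ≈ 6.5 mm (force 3 to 12 N over 2 mm, no further sliding). I'll back off slightly and start the turn, watching forces.

```bash
python3 - <<'E'
from slide import *
x,y=.0062,-.0008
for a in range(195,104,-5):
    manip.move_l([*bpt(x,y),.0628],rate=.03,rot=down(a))
    f=bf(manip.get_wrist_force());t=manip.get_torque()
    r=Ro.from_quat(np.roll(manip.get_eef_rot(),-1)).as_matrix()[:2,1]
    print(a,np.degrees(np.arctan2(r[1],r[0])).round(1),np.round(st(),1),f.round(1),t.round(2))
    if abs(f).max()>10 or abs(t[2])>.8: break
    if abs(f[0])>4: x+=np.sign(f[0])*.0004
    if abs(f[1])>4: y+=np.sign(f[1])*.0004
print(manip.get_t(),manip.get_grip_width())
E
```

```text
195 -164.9 [ 6.5 -0.4 62.5] [-1.6  2.4  2.4] [-0.42  0.45  0.05]
190 -169.8 [ 6.5 -0.6 62.5] [-0.4  1.4  1.8] [-0.13  0.55  0.05]
185 -174.7 [ 6.5 -0.8 62.5] [0.9 0.4 0.4] [ 0.15  0.2  -0.01]
180 -179.7 [ 6.4 -0.8 62.5] [ 0.8 -0.2 -0.1] [0.19 0.09 0.03]
175 175.3 [ 6.3 -0.8 62.6] [ 0.5 -0.2 -1. ] [ 0.22  0.06 -0.04]
170 170.3 [ 6.2 -0.8 62.6] [ 0.5 -0.2 -1.7] [ 0.08 -0.08  0.01]
165 165.3 [ 6.1 -0.7 62.6] [ 0.2 -0.1 -0. ] [ 0.12 -0.11  0.06]
160 160.3 [ 6.2 -0.7 62.7] [-0.   0.2 -1. ] [ 0.03 -0.03 -0.  ]
155 155.3 [ 6.2 -0.8 62.7] [ 0.2  0.6 -1.6] [0.02 0.   0.03]
150 150.3 [ 6.2 -0.8 62.8] [-0.1  0.4 -1.1] [-0.    0.04 -0.09]
145 145.3 [ 6.2 -0.8 62.8] [ 0.  -0.4 -0.6] [-0.03  0.01  0.01]
140 140.3 [ 6.2 -0.8 62.8] [ 0.2  0.1 -0.6] [-0.01  0.05  0.  ]
135 135.3 [ 6.2 -0.8 62.8] [ 0.4 -0.6 -1.4] [0.04 0.   0.01]
130 130.3 [ 6.2 -0.8 62.8] [ 0.   0.3 -1.7] [-0.07  0.04  0.01]
125 125.3 [ 6.2 -0.8 62.8] [-0.1 -0.4 -0.7] [-0.    0.    0.01]
120 120.3 [ 6.2 -0.8 62.8] [ 0.8  0.5 -1.2] [-0.03  0.02  0.01]
115 115.3 [ 6.2 -0.8 62.8] [ 0.3 -0.1 -1. ] [ 0.05 -0.03 -0.01]
110 110.3 [ 6.2 -0.8 62.8] [-0.3  0.5 -1.8] [ 0.03  0.01 -0.01]
105 105.3 [ 6.2 -0.8 62.8] [ 0.  -0.7 -1.6] [ 0.04 -0.02 -0.01]
26.2083 0.013191681866818935
```

The turn went through freely. Next I'll set it down, release, back off, and check.

```bash
python3 - <<'E'
from slide import *
manip.move_l([*bpt(.0062,-.0008),.0623],rate=.03,rot=down(108));print(bf(manip.get_wrist_force()).round(1),np.round(st(),1))
manip.let_go();manip.dwell(.2)
manip.move_l([*bpt(.0062,-.0008),.20],rate=.12);print(manip.get_t())
manip.goto([.45,-.2,.28],down(109))
for n in("top","side"):
    im,d=get_image(n);cv2.imwrite(f"pics/{n}3.png",im);np.save(f"{n}3.npy",d)
a=cv2.imread("pics/top3.png")[185:280,240:350];b=cv2.imread("pics/side3.png")[175:270,290:400]
cv2.imwrite("pics/z3.png",np.hstack([cv2.resize(q,None,fx=3.6,fy=3.6,interpolation=cv2.INTER_CUBIC) for q in(a,b)]))
D=np.load("top3.npy");p=camera_params("top");f=200/np.tan(np.radians(p["fov_y"]/2))
v,u=np.mgrid[190:275,240:350];z=D[190:275,240:350]
W=(np.stack([(u-p["cx"])/f*z,(v-p["cy"])/f*z,z],-1)-p["t"])@p["R"]*1000
t=(W[...,2]>78)&(W[...,2]<92);R=cv2.minAreaRect((ray("top",np.c_[u[t],v[t]],.0835)[:,:2]*1000).astype(np.float32))
q=np.array(R[0])/1e3-WIN;print(t.sum(),R,"board",q@bd*1e3-75,q@be*1e3,manip.get_t())
E
```

```text
[-0.7  0.4  0.4] [ 6.1 -0.9 62.6]
28.65
125 ((496.4001770019531, 132.64901733398438), (59.477108001708984, 13.761504173278809), 18.669523239135742) board 8.969680699875383 -0.7805568254441041 30.0417
```

View pics/z3.png

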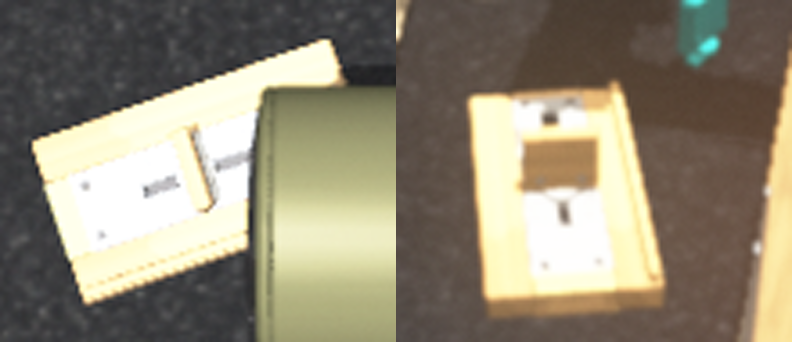

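The loaf stop stands upright and square across the slot: its plate is at 18.7° against the ideal 19°, and board x is about 9 mm. The gripper is clear of everything, so I'm handing it in.

```bash
python3 -c "
from plant import manip
print(manip.job_done(),manip.get_t())"
```

```text
the job is handed in; nothing more can be done
the job is handed in; nothing more can be done
```

I handed the job in with the loaf stop locked in the T-slot, square across it and let go, about 30 s into the 61 s limit; the hand-in call did not report a verdict.

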